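# Stamp the tested crossover board

## Task

The crossover board whose round white field is still blank has passed its test: take the green-topped inspection stamp, press it firmly on the ink pad, then print its mark wholly inside that white field - stamp upright, pressed squarely and held steady for a moment with moderate force, no sliding, lifted straight off. Then stand the stamp back upright in its own compartment of the tray and let go, leaving the boards, the red-topped stamp and everything else on the bench where they are.

Things in the scene. Friction and masses are not known exactly. Their poses are not given: they have to be found in the camera images.
- pass_grip (a point): green-knobbed inspection stamp (green = passed), upright in a tray compartment. Point: on its axis, mid handle, 64 mm above the die's face; z up along it. Heights above the face: 32 mm wide housing 12-31 mm (green band), black 24 mm round handle 40-86, 29 mm green knob 86-100. 0.12 kg. Any turn about the axis is alike
- pass_die: round rubber die of the green-knobbed stamp, 22 mm wide; origin at the centre of its printing face (the stamp's lowest point), z up. Sprung: it starts to slide up into the housing at about 2 N, takes 0.8 N per mm, and meets its stop after 8 mm at about 8.5 N. 5 to 8 N is a proper print; over 40 N bends the board
- reject_grip (a point): the other stamp: same shape and sizes, red knob and band (red = rejected), in the other compartment; not to be used. Same point and axes as pass_grip
- tray: fixed aluminium tray, 190 x 72 mm (long side along its x axis), rim 16 mm high, origin centre of its underside; a wall divides it into two compartments, whose centres lie 46 mm either side along x, each about 90 x 64 mm inside, with a 4 mm floor. Which stamp is in which compartment varies
- ink_pad: fixed stamp pad: dark tin, 112 x 76 mm, with a dark green felt, its hinged lid folded open flat on the bench on its -y side; origin centre of the tin's underside, long side along x
- ink_felt (a point): centre of the top of the green felt, 14 mm above the bench; the felt is 96 mm (x) by 60 mm (y), x and y as of ink_pad. The whole die face should land on it
- board: the loudspeaker crossover board to be stamped: tan board 125 x 95 mm (x, y) loose on four rubber feet, 0.4 kg, top face 8 mm above the bench, origin centre of the underside of the feet, z up. Its coils, capacitors and resistor stand at most 30 mm above its top face. Its round white field is blank. It and the marked board may lie in either place
- board_field (a point): centre of the blank white field, 34 mm in diameter, on the board's top face (36 mm towards -x and 20 mm towards -y of the board's origin); axes as the board
- marked_board: a second board just like it, already stamped: its white field carries a green ring and dot; not to be touched with the stamp. Origin and axes as board
- big_coil: loose black-and-copper coil, 66 mm wide and 30 mm tall; origin centre of its underside
- red_cap: loose red capacitor lying down, 50 mm long, 28 mm thick; origin under its centre
- tweeter: loose black dome tweeter, 104 mm wide and 37 mm tall; origin centre of its underside
- screwdriver: loose screwdriver with an orange handle, lying flat, 200 mm long, 26 mm thick; origin under its middle
- jar: loose small glass jar with a black lid, 60 mm wide, 75 mm tall; origin centre of its underside
There are look-alikes about, which are no part of the job. Of the things that look like the tray, the middle-sized one is meant.

How it is judged:
On the way, in this order (a step that is already met when the one before it is completed fails the run):
1. the stamp is pressed upright on the ink pad, the whole die on the felt, with at least 4 N for 0.2 s (contact force between pass_die and ink_pad above 4 N and angle between pass_die's own z axis and vertical below 0.08 rad and x of pass_die in the frame of ink_felt between -0.037 and 0.037 m and y of pass_die in the frame of ink_felt between -0.019 and 0.019 m), for 0.2 s.
2. the inked die is pressed squarely (within 0.08 rad) on the blank field, wholly inside it (within 6 mm of its centre), with 4 to 20 N, held still for 0.3 s (contact force between pass_die and board between 4 and 20 N and angle between pass_die's own z axis and vertical below 0.08 rad and horizontal distance between pass_die and board_field below 0.006 m and linear speed of pass_die below 0.01 m/s), for 0.3 s.
At the end, for the whole second after the job is handed in: the green-topped stamp stands upright (within 0.1 rad) and at rest on the floor of its own compartment, within 45 mm of where it first stood; both boards are within 10 mm and the red-topped stamp within 20 mm of where they were (distance of pass_grip from where it was at the start of the episode below 0.045 m and angle between pass_grip's own z axis and vertical below 0.1 rad and linear speed of pass_die below 0.02 m/s and contact force between pass_die and tray above 0.3 N and distance of each of board_field, marked_board from where it was at the start of the episode below 0.01 m and distance of reject_grip from where it was at the start of the episode below 0.02 m); the robot touches nothing.
It fails at once if the die touches the board (over 1 N) outside the white field: more than 6 mm from its centre (contact force between pass_die and board above 1 N and horizontal distance between pass_die and board_field above 0.006 m).
It fails at once if the die slides on the board: over 50 mm/s while pressed with more than 3 N (contact force between pass_die and board above 3 N and linear speed of pass_die above 0.05 m/s).
It fails at once if the board is pressed with more than 40 N (contact force between pass_die and board above 40 N).
It fails at once if the stamp touches the board that is already marked (contact force between pass_die and marked_board above 1 N).
It fails at once if a board is shifted by more than 10 mm, the red-topped stamp by more than 20 mm, or another thing on the bench by more than 30 mm (distance of any of board_field, marked_board from where it was at the start of the episode above 0.01 m or distance of reject_grip from where it was at the start of the episode above 0.02 m or distance of any of big_coil, red_cap, tweeter, screwdriver, jar from where it was at the start of the episode above 0.03 m).
It also fails if it takes over 58 s, if anything falls off the work surface, if the arm or the gripper's body presses on something with over 40 N, if the wrist force passes 120 N, or if a joint passes its speed limit or range.

## Robot

A 7-joint arm with a two-finger parallel gripper is mounted at the origin on the work surface. World frame = base frame: x ahead of the robot, y to its left, z up, the work surface at z = 0. Lengths are in m, angles in rad, forces in N, time in s.
With the tool pointing down it reaches from about 0.4 to 0.9 m from the base axis. Payload 5.5 kg.
Tool frame: the origin (TCP) lies on the centre line of the jaws, within the pads' length; the fingertips stand 8 mm ahead of it and the grasp point (between the pads) lies 11 mm behind it; x points along the fingers, y is the direction in which the jaws open and shut, and the axes are right-handed (so a half turn about x gives the same grasp; the last joint's range is limited). The gripper opens to 85 mm and grips with 20 to 120 N. Pads are 22 mm wide; open, the fingers measure 114 mm over their backs; the gripper's body (76 mm by 85 mm) begins 54 mm behind the grasp point. The pads swing forward as they close: fully open they stand 13 mm farther back than shut.
Start: joints at [-0.938, 0.501, -0.427, 1.55, 0.221, 1.138, -0.21], TCP at [0.235, 0.606, 0.239] pointing down, gripper open.
Joint ranges: [-2.88, 2.88], [-0.31, 2.03], [-1.54, 1.56], [0.2, 2.42], [-1.41, 4.55], [0.19, 2.02], [-2.57, 2.57]. Speed limits (rad/s): [2.57, 2.57, 3.14, 3.14, 3.14, 3.14, 3.14].

## Interface

Orientations are given as a unit quaternion [w, x, y, z].
In Python, from station import ctrl gives the robot as it stands.
- The arm moves only by the shell command python3 -m inch 'ROWS' [FORCE]. ROWS is JSON, a list of rows, each an object with "xyz": the shift along the tool's x, y, z in mm, a list of three; "turn": the turn about the tool's x in rad; "fingers": the closure, from 0 (fully open) to 1 (shut). A call has 1 to 5 rows; each row shifts and turns the commanded pose from where the row before left it, along the tool's axes as they then stand; what a row does not reach is not made up. A row lasts 1/12 s, in which the tool goes at most 41.7 mm and 7.16 degrees, less where a joint would pass 70% of its speed; a pose out of reach is approached as far as the arm can. A call is refused whole if a number of a shift passes 41.7 or a number of a turn 0.125, either way. A call with a gripper value outside its range is refused whole. The fingers move at their own pace and stop on an object; FORCE is the grip in N (left out, the last holds). Time passes only in rows, so rows that do not move let the fingers close. It gives the time, the measured TCP pose, the force and the opening at its end, in the units of the state.
- ctrl.read_state(): the state, without advancing time (a new reading comes with each control period).
- ctrl.grab_frame(name): name is "scene" or "top" or "wrist"; returns (picture, depth): 384x512x3 uint8, blue, green, red; 384x512 float32, m along the optical axis (not along the pixel's ray), 0 where there is no reading.
- ctrl.get_calibration(name): a dict with "fx", "fy", "cx", "cy" (pixels), "world_from_camera" (4x4, takes a point from camera to world coordinates). Camera axes: x right, y down, z forward; pixel columns grow to the right and rows downward; lengths in m; the calibration is good to about 2 mm. The wrist camera is an equidistant fisheye: a pixel r from the principal point sees the ray r / f radians off the axis. A picture is of the moment at which its call begins: read the wrist's pose just before it. get_calibration takes no time and is no camera call; for the wrist camera it gives the pose at the moment of the call.
- ctrl.sign_off(): hands the job in, once; it reports no verdict.
Trained networks look in the newest picture that a camera, given by its name, has taken for a name from the list of things; names that differ only in an ending like _2 or _b are one class to them, and where a whole thing is asked for, a point or a joint stands for the part that bears it (a point fixed in the world has none). Each returns a list of dicts, best first, with "p" (0 to 1); they miss things now and then, are a little off and sometimes report something else, mostly with a low value. They report only what shows in the picture. A call takes as long as a camera call. They do not tell look-alikes from the thing itself.
- ctrl.cut_out(camera, target): "mask" (384x512 bool, what is visible of it) and "pixel" ([column, row] in pixels, amid what is visible of it).
The state is a dict: "time_s": time; "joint_positions": joint angles; "qvel": joint speeds; "effort": joint torques, N m; "tcp_pos": TCP position; "tool_rot": TCP orientation; "contact_force": force on the tool from outside, world axes, zero at the start; "wrist_torque": the same for the moment, N m; "grip_width": finger opening in m.
Only numpy, scipy, OpenCV 4.12 (cv2) and the standard library are available. Lean on these libraries where they do the work, as an engineer would, in place of code of your own. Each camera call takes 0.05 s, during which the arm holds its last target.

## Working session

There is one attempt and no reset: what is moved stays moved. The work goes in short steps, Python scripts to look and compute and a shell command to move; the robot and the scene stay as the last step left them, time stands still between calls to the robot, and variables do not carry over. Pictures are saved under pics/ and viewed, and the job is handed in when it is done.

```bash
ls; mkdir -p pics; cat > h.py <<'E'
import numpy as np, cv2
from station import ctrl
E
python3 - <<'E'
from h import *
for n in ("scene","top"):
    im,d=ctrl.grab_frame(n); cv2.imwrite(f"pics/{n}1.png",im); np.save(n+"1.npy",d); 
    c=ctrl.get_calibration(n); print(n,{k:np.round(v,3).tolist() for k,v in c.items()})
print(ctrl.read_state())
E
```

```text
pics
scene {'fx': 422.306, 'fy': 422.306, 'cx': 257.339, 'cy': 194.012, 'world_from_camera': [[-0.712, 0.605, -0.357, 0.826], [0.702, 0.605, -0.375, 0.452], [-0.011, -0.517, -0.856, 0.977], [0.0, 0.0, 0.0, 1.0]]}
top {'fx': 479.141, 'fy': 479.141, 'cx': 251.875, 'cy': 190.706, 'world_from_camera': [[0.017, -0.997, 0.079, 0.361], [-1.0, -0.016, 0.013, 0.054], [-0.012, -0.08, -0.997, 1.286], [0.0, 0.0, 0.0, 1.0]]}
{'time_s': 0.1, 'joint_positions': array([-0.93779415,  0.50176345, -0.42682321,  1.55133429,  0.22079184,
        1.13829205, -0.21030832]), 'qvel': array([-0.00060302, -0.0013028 , -0.00144761, -0.00268957,  0.00111345,
        0.0009197 , -0.00113567]), 'effort': array([-1.14824809e-02, -5.70812166e+01, -5.83876133e+00, -2.81756508e+01,
        1.05221244e-02,  5.49822420e-03,  4.73811360e-05]), 'tcp_pos': array([0.23473675, 0.60548692, 0.23836321]), 'tool_rot': array([ 0.69491518,  0.12938391,  0.69519805, -0.13058472]), 'contact_force': array([-0.53243157, -0.5664352 ,  0.1064438 ]), 'wrist_torque': array([-0.00713052,  0.00560966,  0.00393376]), 'grip_width': 0.08507924968484823}
```

View pics/scene1.png

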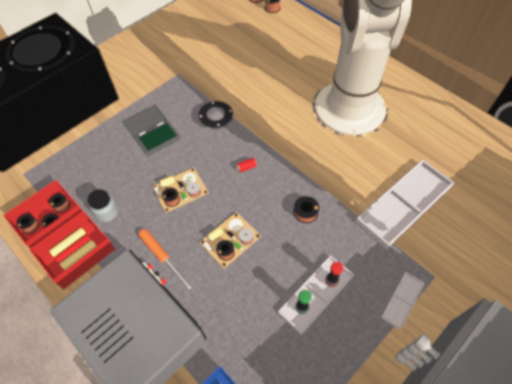

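View pics/top1.png

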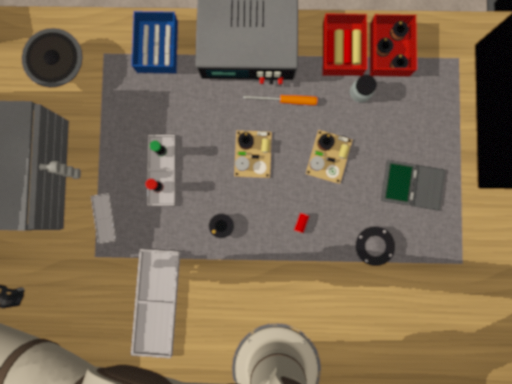

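The top view shows three tray-like things: the large empty one at (157,302), the stamp tray at (161,170) and a small flat one at (104,217). The stamp knobs are green at (157,147) and red at (152,184). The boards are at (254,154) and (329,156), and the pad felt is at (399,183). I'll check these in close crops.

```bash
cat >> h.py <<'E'
def back(px,depth,cal,z=None):
    """pixel -> world; with z: intersect ray with plane z"""
    T=cal["world_from_camera"]; r=np.array([(px[0]-cal["cx"])/cal["fx"],(px[1]-cal["cy"])/cal["fy"],1.0])
    if z is None: return (T@np.r_[r*depth,1])[:3]
    v=T[:3,:3]@r; return T[:3,3]+v*((z-T[2,3])/v[2])
E
python3 - <<'E'
from h import *
a=cv2.imread("pics/top1.png"); b=cv2.imread("pics/scene1.png")
t=cv2.resize(a[120:215,225:365],(800,543),interpolation=cv2.INTER_CUBIC); cv2.imwrite("pics/crop_t.png",t)
s=cv2.resize(b[160:275,145:270],None,fx=5,fy=5,interpolation=cv2.INTER_CUBIC); cv2.imwrite("pics/crop_s.png",s)
c=ctrl.get_calibration("top");d=np.load("top1.npy")
out={}
for n in ["pass_grip","reject_grip","tray","ink_pad","board","marked_board","board_field","big_coil","red_cap","tweeter","screwdriver","jar"]:
    for r in ctrl.cut_out("top",n)[:3]:
        if r["p"]<.3: continue
        u,v=map(int,np.round(r["pixel"])); m=r["mask"]; ys,xs=np.nonzero(m)
        print(n,round(r["p"],2),(u,v),m.sum(),"bbox",xs.min(),xs.max(),ys.min(),ys.max(),np.round(back(r["pixel"],d[v,u],c),3))
E
```

```text
pass_grip 0.61 (156, 144) 223 bbox 148 166 140 157 [0.568 0.31  0.104]
reject_grip 0.52 (154, 186) 193 bbox 145 162 178 192 [0.465 0.313 0.102]
tray 0.97 (104, 215) 967 bbox 91 115 193 243 [0.393 0.467 0.004]
tray 0.91 (160, 170) 1503 bbox 147 174 135 205 [0.513 0.316 0.016]
tray 0.9 (154, 305) 4346 bbox 131 179 249 357 [0.157 0.323 0.005]
ink_pad 0.74 (302, 225) 202 bbox 293 307 213 232 [ 0.373 -0.063  0.027]
ink_pad 0.62 (412, 184) 2500 bbox 381 444 160 210 [ 0.489 -0.358  0.002]
ink_pad 0.52 (377, 245) 1260 bbox 355 394 226 265 [ 0.325 -0.257  0.035]
board 0.84 (253, 156) 1615 bbox 233 270 130 176 [0.557 0.068 0.019]
marked_board 0.75 (329, 154) 1637 bbox 306 350 130 182 [ 0.567 -0.135  0.004]
board_field 0.56 (248, 154) 1557 bbox 234 270 130 176 [0.564 0.083 0.004]
big_coil 0.65 (220, 224) 501 bbox 208 233 213 237 [0.372 0.153 0.027]
big_coil 0.44 (377, 244) 1217 bbox 356 393 226 265 [ 0.327 -0.259  0.028]
red_cap 0.49 (300, 223) 189 bbox 294 308 213 232 [ 0.38  -0.058  0.027]
tweeter 0.57 (377, 245) 1339 bbox 354 394 225 265 [ 0.324 -0.256  0.035]
screwdriver 0.73 (290, 100) 336 bbox 252 316 95 104 [ 0.709 -0.029  0.024]
jar 0.89 (362, 88) 521 bbox 350 375 75 101 [ 0.727 -0.208  0.075]
```

View pics/crop_t.png

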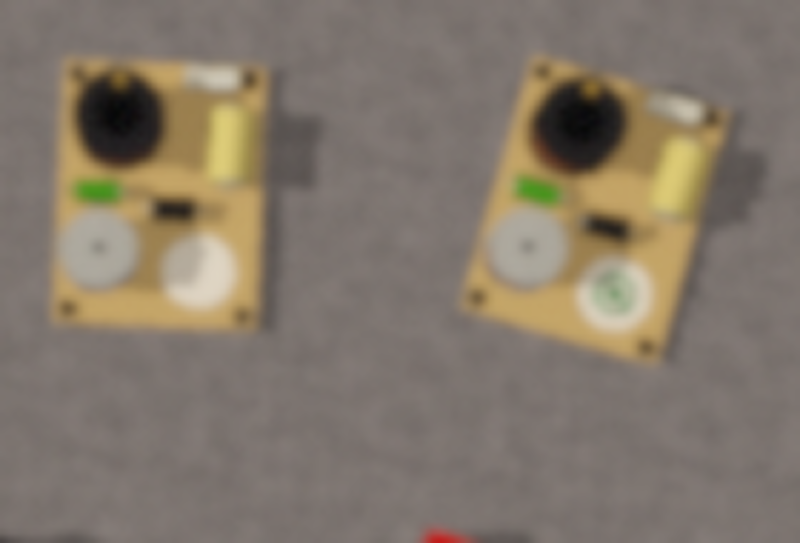

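View pics/crop_s.png

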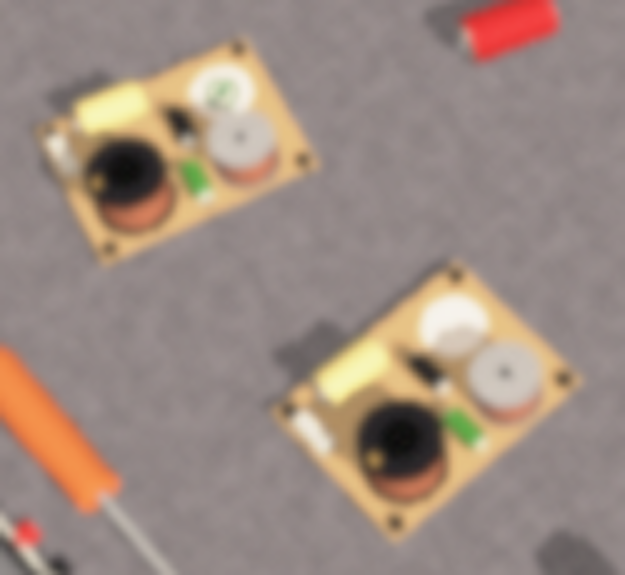

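The left board in the top view is the blank one, with its field at about (260,167). The right one carries the green ring. Next I'll measure the stamp axis, the field and the felt in both cameras.

```bash
cat > m.py <<'E'
from h import *
from scipy.spatial.transform import Rotation as R
def blob(im,box,f):
    x0,x1,y0,y1=box; s=im[y0:y1,x0:x1]; hsv=cv2.cvtColor(s,cv2.COLOR_BGR2HSV).astype(int)
    m=f(hsv[...,0],hsv[...,1],hsv[...,2]).astype(np.uint8)
    n,l,st,ce=cv2.connectedComponentsWithStats(m); k=1+np.argmax(st[1:,4])
    return (l==k),ce[k]+[x0,y0],st[k]
E
python3 - <<'E'
from m import *
top=cv2.imread("pics/top1.png"); sc=cv2.imread("pics/scene1.png")
ct=ctrl.get_calibration("top"); cs=ctrl.get_calibration("scene")
green=lambda h,s,v:(h>50)&(h<90)&(s>110)
red=lambda h,s,v:((h<8)|(h>172))&(s>150)
white=lambda h,s,v:(s<50)&(v>150)
for n,f,z,bt,bs in [("green",lambda h,s,v:green(h,s,v)&(v>60),.100,(140,180,130,165),(285,325,280,310)),("red",red,.100,(140,180,170,200),(320,350,255,290)),
   ("field",white,.008,(250,272,158,178),(225,250,215,235)),("felt",green,.014,(380,415,155,210),(130,185,100,155))]:
    for nm,im,c,b in (("top",top,ct,bt),("scene",sc,cs,bs)):
        try:
            m,p,st=blob(im,b,f); print(n,nm,np.round(p,1),st,np.round(back(p,0,c,z),4))
        except Exception as e: print(n,nm,e)
# board by tan mask
for nm,im,c,b in (("top",top,ct,(225,280,122,185)),):
    cut=ctrl.cut_out("top","board")[0]["mask"]
    cn=max(cv2.findContours(cut.astype(np.uint8),0,1)[0],key=cv2.contourArea); r=cv2.minAreaRect(cn); print(r)
    w=[back(q,0,c,.008) for q in cv2.boxPoints(r)]; print(np.round(w,4), np.round(np.mean(w,0),4))
cut=[r for r in ctrl.cut_out("top","tray") if 150<r["pixel"][0]<170 and r["pixel"][1]<200][0]["mask"]
cn=max(cv2.findContours(cut.astype(np.uint8),0,1)[0],key=cv2.contourArea); r=cv2.minAreaRect(cn)
w=[back(q,0,ct,.016) for q in cv2.boxPoints(r)]; print("tray",np.round(w,4),np.round(np.mean(w,0),4))
s=ctrl.read_state(); print(np.round(R.from_quat(np.r_[s["tool_rot"][1:],s["tool_rot"][0]]).as_matrix(),4))
big=cv2.resize(top[150:215,375:450],None,fx=8,fy=8,interpolation=cv2.INTER_CUBIC); cv2.imwrite("pics/pad.png",big)
big=cv2.resize(top[125:215,130:200],None,fx=6,fy=6,interpolation=cv2.INTER_CUBIC); cv2.imwrite("pics/tray.png",big)
E
```

```text
green top [155.  145.8] [10 11 11 11 86] [0.5651 0.3143 0.1   ]
green scene [304.3 297.2] [ 15  11  10  13 106] [0.5693 0.319  0.1   ]
red top [151.5 184. ] [  5   9  14  11 110] [0.4687 0.32   0.1   ]
red scene [336.4 268.6] [ 11   8  12  13 113] [0.4723 0.3257 0.1   ]
field top [259.4 167.1] [  4   4  12  11 104] [0.5272 0.0516 0.008 ]
field scene [235.1 224.4] [  4   4  13  12 116] [0.5266 0.052  0.008 ]
felt top [398.6 182.1] [  6   9  26  37 723] [ 0.4923 -0.3192  0.014 ]
felt scene [157.  136.3] [ 10  24  35  25 420] [ 0.4934 -0.3164  0.014 ]
((251.6031036376953, 153.23194885253906), (36.099090576171875, 46.724483489990234), 2.602562189102173)
[[0.5027 0.1233 0.008 ]
 [0.6298 0.1202 0.008 ]
 [0.6268 0.0226 0.008 ]
 [0.4999 0.0265 0.008 ]] [0.5648 0.0731 0.008 ]
tray [[0.6085 0.3555 0.016 ]
 [0.6096 0.2826 0.016 ]
 [0.4212 0.2769 0.016 ]
 [0.4199 0.3489 0.016 ]] [0.5148 0.316  0.016 ]
[[ 0.000e+00  3.614e-01  9.324e-01]
 [ 1.000e-04  9.324e-01 -3.614e-01]
 [-1.000e+00  1.000e-04 -0.000e+00]]
```

```bash
python3 -c "
import cv2,numpy as np
a=cv2.imread('pics/pad.png');b=cv2.imread('pics/tray.png')
c=np.zeros((600,800,3),np.uint8)
a=cv2.resize(a,(400,347));b=cv2.resize(b,(380,488))
c[:347,:400]=a;c[:488,410:790]=b;cv2.imwrite('pics/both.png',c)"
```

```text
(no output)
```

View pics/both.png

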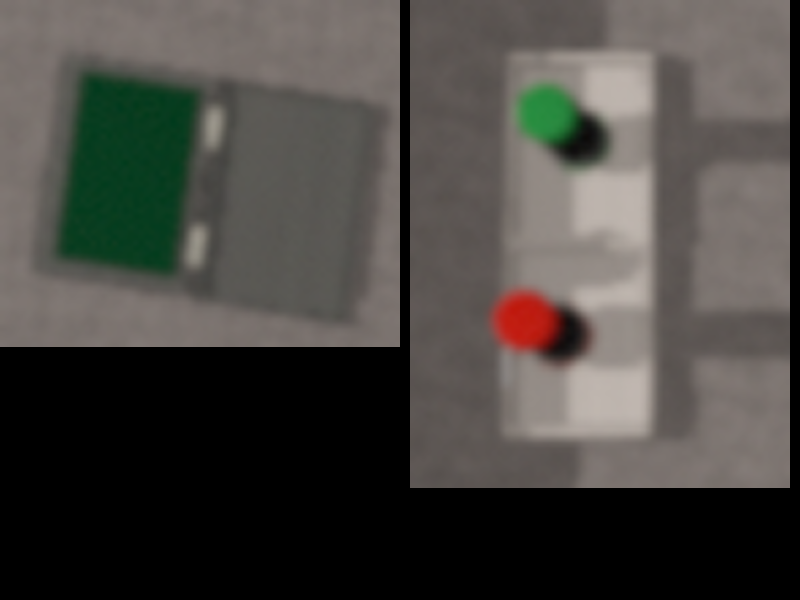

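Nothing blocks the way at the present jaw angle, so I'll hover over the green stamp and look with the wrist camera.

```bash
python3 -m inch '[{"xyz":[0,-14,40]},{"xyz":[0,-15,41]},{"xyz":[0,-15,41]},{"xyz":[0,-15,41]},{"xyz":[0,-15,41]}]'; python3 -m inch '[{"xyz":[0,-15,41]},{"xyz":[0,-15,41]},{"xyz":[0,-15,41]},{"xyz":[0,-15,41]},{"xyz":[0,-15,41]}]'; python3 -m inch '[{"xyz":[0,0,0]},{"xyz":[0,0,0]}]'
python3 - <<'E'
from m import *
c=ctrl.get_calibration("wrist");im,d=ctrl.grab_frame("wrist"); cv2.imwrite("pics/w1.png",im); print(c); print(ctrl.read_state()["tcp_pos"])
E
```

```text
{'fx': 297.3186396354542, 'fy': 297.3186396354542, 'cx': 258.30263489215076, 'cy': 192.38648718046642, 'world_from_camera': array([[ 3.62002394e-01,  8.97161660e-01,  2.53091334e-01,
         1.71194798e-01],
       [ 9.32177045e-01, -3.48542149e-01, -9.77973795e-02,
         6.29898545e-01],
       [ 4.72938082e-04,  2.71328817e-01, -9.62486597e-01,
         3.72894978e-01],
       [ 0.00000000e+00,  0.00000000e+00,  0.00000000e+00,
         1.00000000e+00]])}
[0.23492523 0.60607523 0.23933727]validation failed for argument at $[0]...
validation failed for argument at $[0]...
validation failed for argument at $[0]...
```

View pics/w1.png

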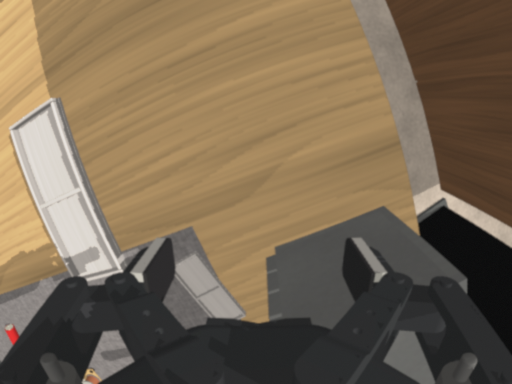

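The wrist view still shows the start pose, because the moves were refused. The rows probably need all three keys.

```bash
python3 -m inch '[{"xyz":[0,-14,40],"turn":0,"fingers":0},{"xyz":[0,-15,41],"turn":0,"fingers":0},{"xyz":[0,-15,41],"turn":0,"fingers":0},{"xyz":[0,-15,38],"turn":0,"fingers":0},{"xyz":[0,-15,38],"turn":0,"fingers":0}]'; python3 -m inch '[{"xyz":[0,-15,38],"turn":0,"fingers":0},{"xyz":[0,-15,38],"turn":0,"fingers":0},{"xyz":[0,-15,38],"turn":0,"fingers":0},{"xyz":[0,-15,38],"turn":0,"fingers":0},{"xyz":[0,-15,38],"turn":0,"fingers":0}]'; python3 -m inch '[{"xyz":[0,0,26],"turn":0,"fingers":0},{"xyz":[0,0,0],"turn":0,"fingers":0},{"xyz":[0,0,0],"turn":0,"fingers":0}]'
python3 - <<'E'
from m import *
c=ctrl.get_calibration("wrist");im,d=ctrl.grab_frame("wrist"); cv2.imwrite("pics/w2.png",im);np.save("w2.npy",d); print(c["world_from_camera"]); print(ctrl.read_state()["tcp_pos"])
E
```

```text
time_s: 1.27
tcp_pos: [0.3905, 0.4672, 0.2395]
tool_rot: [0.695, 0.13, 0.695, -0.13]
contact_force: [0.5, 0.3, 0.1]
grip_width: 0.0853
time_s: 1.68
tcp_pos: [0.5406, 0.3285, 0.2396]
tool_rot: [0.695, 0.13, 0.695, -0.13]
contact_force: [0.1, 0.6, -0.0]
grip_width: 0.0852
time_s: 1.93
tcp_pos: [0.5653, 0.3186, 0.2389]
tool_rot: [0.695, 0.131, 0.695, -0.132]
contact_force: [-0.7, 0.1, -0.9]
grip_width: 0.0856
[[ 3.66146424e-01  8.95592696e-01  2.52686602e-01  5.01693473e-01]
 [ 9.30557246e-01 -3.52413650e-01 -9.93369546e-02  3.42734659e-01]
 [ 8.47568042e-05  2.71511219e-01 -9.62435271e-01  3.72465723e-01]
 [ 0.00000000e+00  0.00000000e+00  0.00000000e+00  1.00000000e+00]]
[0.56350356 0.32054689 0.23901218]
```

View pics/w2.png

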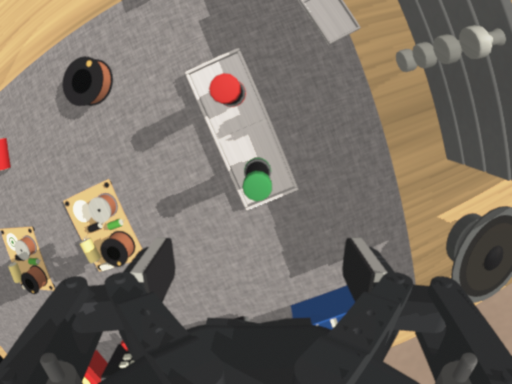

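The green knob is at (257,186) and the red one at (226,89), both in the middle-sized tray. The blank field is at about (80,210).

```bash
cat >> m.py <<'E'
def fish(px,cal,z=None,depth=None):
    p=np.array(px,float)-[cal["cx"],cal["cy"]]; r=np.hypot(*p); th=r/cal["fx"]
    v=np.r_[np.sin(th)*p/max(r,1e-9),np.cos(th)]; T=cal["world_from_camera"]
    if depth is not None: return T[:3,:3]@(v/v[2]*depth)+T[:3,3]
    w=T[:3,:3]@v; return T[:3,3]+w*((z-T[2,3])/w[2])
def to_tool(d):
    s=ctrl.read_state(); q=s["tool_rot"]; return R.from_quat(np.r_[q[1:],q[0]]).inv().apply(d)*1000
E
python3 - <<'E'
from m import *
im=cv2.imread("pics/w2.png"); c=ctrl.get_calibration("wrist"); d=np.load("w2.npy"); tcp=ctrl.read_state()["tcp_pos"]
m,p,st=blob(im,(235,280,165,207),lambda h,s,v:(h>50)&(h<90)&(s>110)&(v>100)); 
w=fish(p,c,.104); print(p,st,w,d[int(p[1]),int(p[0])],fish(p,c,depth=d[int(p[1]),int(p[0])]), "tool",to_tool(np.r_[w[:2],tcp[2]]-tcp))
print(tcp)
# points by depth with z>.098 near
ys,xs=np.mgrid[165:207,235:280]; P=np.array([fish((x,y),c,depth=d[y,x]) for x,y in zip(xs.ravel(),ys.ravel())])
k=P[:,2]>.097; print(k.sum(),P[k].mean(0),P[k].min(0),P[k].max(0))
m,p,st=blob(im,(205,245,70,105),lambda h,s,v:((h<8)|(h>172))&(s>150)); print("red",fish(p,c,.104))
crop=cv2.resize(im[175:280,55:150],None,fx=5,fy=5,interpolation=cv2.INTER_CUBIC); cv2.imwrite("pics/w2c.png",crop)
E
```

```text
[257.05238095 185.5047619 ] [  8   6  28  30 630] [0.5636555  0.31844902 0.104     ] 0.27738804 [0.56369283 0.31843383 0.10384264] tool [-1.09903271e-03 -1.90024230e+00  9.01800544e-01]
[0.56350356 0.32054689 0.23901218]
695 [0.56360229 0.31837338 0.1068849 ] [0.49992984 0.30352119 0.09726928] [0.57951304 0.34437287 0.37263283]
red [0.46988744 0.3243766  0.104     ]
```

View pics/w2c.png

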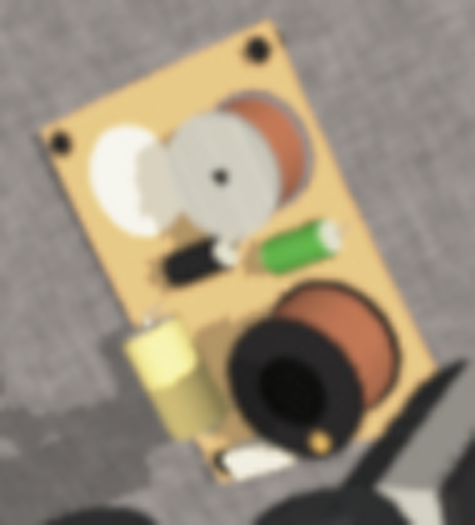

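```bash
python3 -m inch '[{"xyz":[30,-2,0],"turn":0,"fingers":0},{"xyz":[35,0,0],"turn":0,"fingers":0},{"xyz":[35,0,0],"turn":0,"fingers":0},{"xyz":[30,0,0],"turn":0,"fingers":0},{"xyz":[20,0,0],"turn":0,"fingers":0}]' 40; python3 -m inch '[{"xyz":[15,0,0],"turn":0,"fingers":0},{"xyz":[15,0,0],"turn":0,"fingers":0},{"xyz":[0,0,0],"turn":0,"fingers":0},{"xyz":[0,0,0],"turn":0,"fingers":0}]'
python3 - <<'E'
from m import *
s=ctrl.read_state(); print(s)
print("to stamp, tool mm",to_tool(np.array([.5636,.3184,.058])-s["tcp_pos"]))
im,d=ctrl.grab_frame("wrist"); cv2.imwrite("pics/w3.png",im)
E
```

```text
time_s: 2.4
tcp_pos: [0.5592, 0.3199, 0.0861]
tool_rot: [0.694, 0.128, 0.697, -0.129]
contact_force: [0.4, -0.3, 0.3]
grip_width: 0.0853
time_s: 2.73
tcp_pos: [0.5615, 0.3197, 0.0589]
tool_rot: [0.695, 0.129, 0.696, -0.13]
contact_force: [-0.4, -0.4, -0.2]
grip_width: 0.0855
{'time_s': 2.7333, 'joint_positions': array([-0.36649488,  0.68589988, -0.26713408,  1.68076423,  0.23243945,
        0.80754654,  0.46518145]), 'qvel': array([ 0.01046787, -0.02906998, -0.00274021, -0.02636677, -0.00117554,
        0.0030882 ,  0.00296904]), 'effort': array([-1.05736968e-01, -6.06859589e+01, -4.45069715e+00, -2.14357424e+01,
        1.65004155e-02, -1.71952770e-02, -2.09719338e-02]), 'tcp_pos': array([0.56153445, 0.3197017 , 0.05892588]), 'tool_rot': array([ 0.69464435,  0.12923812,  0.69569723, -0.12950713]), 'contact_force': array([-0.44197221, -0.43725717, -0.15134464]), 'wrist_torque': array([ 0.00333976, -0.00998644,  0.00555082]), 'grip_width': 0.085480548031595}
to stamp, tool mm [ 0.92284515 -0.47088346  2.39683128]
```

View pics/w3.png

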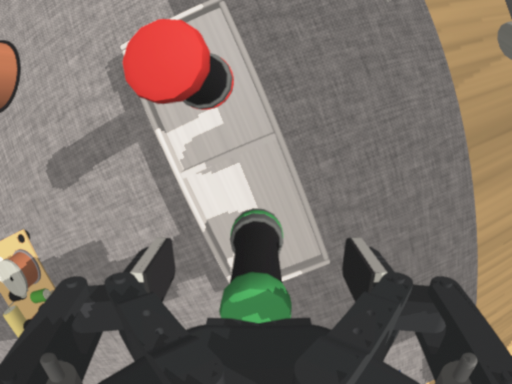

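The stamp is centred between the open fingers. Now I'll centre fully and close.

```bash
python3 -m inch '[{"xyz":[0,0,2],"turn":0,"fingers":0},{"xyz":[0,0,0],"turn":0,"fingers":0.4},{"xyz":[0,0,0],"turn":0,"fingers":1},{"xyz":[0,0,0],"turn":0,"fingers":1},{"xyz":[0,0,0],"turn":0,"fingers":1}]' 60; python3 -m inch '[{"xyz":[0,0,0],"turn":0,"fingers":1},{"xyz":[0,0,0],"turn":0,"fingers":1},{"xyz":[0,0,0],"turn":0,"fingers":1},{"xyz":[0,0,0],"turn":0,"fingers":1}]'
```

```text
time_s: 3.2
tcp_pos: [0.565, 0.3181, 0.0598]
tool_rot: [0.695, 0.13, 0.695, -0.13]
contact_force: [0.4, 0.5, -1.0]
grip_width: 0.0387
time_s: 3.53
tcp_pos: [0.5647, 0.3179, 0.0593]
tool_rot: [0.695, 0.13, 0.695, -0.13]
contact_force: [-0.6, -0.5, 0.8]
grip_width: 0.0241
```

Gripped at 24 mm, as expected. Next I lift and carry it towards the pad.

```bash
python3 -m inch '[{"xyz":[-10,0,0],"turn":0,"fingers":1},{"xyz":[-20,0,0],"turn":0,"fingers":1},{"xyz":[-25,0,0],"turn":0,"fingers":1},{"xyz":[-25,0,0],"turn":0,"fingers":1},{"xyz":[-20,0,0],"turn":0,"fingers":1}]'; python3 -m inch '[{"xyz":[0,-10,3],"turn":0,"fingers":1},{"xyz":[0,-20,6],"turn":0,"fingers":1},{"xyz":[0,-30,8],"turn":0,"fingers":1},{"xyz":[0,-35,10],"turn":0,"fingers":1},{"xyz":[0,-40,10],"turn":0,"fingers":1}]'
python3 - <<'E'
from m import *
im,d=ctrl.grab_frame("wrist"); cv2.imwrite("pics/w4.png",im); print(ctrl.read_state()["tcp_pos"])
E
```

```text
time_s: 3.95
tcp_pos: [0.5649, 0.3184, 0.1616]
tool_rot: [0.695, 0.13, 0.695, -0.13]
contact_force: [1.4, -0.2, -1.4]
grip_width: 0.0238
time_s: 4.37
tcp_pos: [0.5494, 0.1784, 0.1587]
tool_rot: [0.695, 0.129, 0.695, -0.129]
contact_force: [1.5, -0.4, -0.7]
grip_width: 0.0241
[0.54899848 0.16527597 0.15780232]
```

View pics/w4.png

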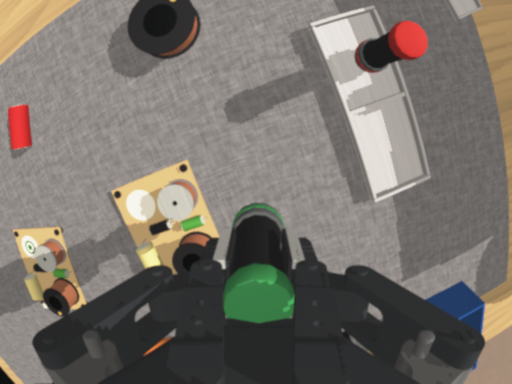

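The stamp is held upright in the jaws, with the field visible at about (140,205). I'll measure the field from here and then carry on.

```bash
cat >> m.py <<'E'
def white_field(im,box,cal,z=.008,thr=(60,165)):
    # ellipse fit on rectified world-plane patch
    m,p,st=blob(im,box,lambda h,s,v:(s<thr[0])&(v>thr[1])); 
    return p,st,fish(p,cal,z)
E
python3 - <<'E'
from m import *
im=cv2.imread("pics/w4.png"); c=ctrl.get_calibration("wrist")
print(white_field(im,(122,157,185,222),c))
cv2.imwrite("pics/w4c.png",cv2.resize(im[155:260,105:215],None,fx=5,fy=5,interpolation=cv2.INTER_CUBIC))
# board corners from holes/tan
E
python3 -m inch '[{"xyz":[0,-39,10],"turn":0,"fingers":1},{"xyz":[0,-39,10],"turn":0,"fingers":1},{"xyz":[0,-39,10],"turn":0,"fingers":1},{"xyz":[0,-39,10],"turn":0,"fingers":1},{"xyz":[0,-39,10],"turn":0,"fingers":1}]'; python3 -m inch '[{"xyz":[0,-39,10],"turn":0,"fingers":1},{"xyz":[0,-39,10],"turn":0,"fingers":1},{"xyz":[0,-39,10],"turn":0,"fingers":1},{"xyz":[0,-39,10],"turn":0,"fingers":1},{"xyz":[0,-39,10],"turn":0,"fingers":1}]';python3 -m inch '[{"xyz":[0,-39,10],"turn":0,"fingers":1},{"xyz":[0,-30,10],"turn":0,"fingers":1},{"xyz":[0,-12,0],"turn":0,"fingers":1},{"xyz":[0,0,0],"turn":0,"fingers":1},{"xyz":[0,0,0],"turn":0,"fingers":1}]'
python3 - <<'E'
from m import *
c=ctrl.get_calibration("wrist"); im,d=ctrl.grab_frame("wrist"); cv2.imwrite("pics/w5.png",im); t=ctrl.read_state()["tcp_pos"];print(t)
print("to felt tool mm",to_tool(np.array([.493,-.318,t[2]])-t))
E
```

```text
(array([140.22681883, 204.62624822]), array([  4,   5,  29,  31, 701], dtype=int32), array([0.52558658, 0.03707957, 0.008     ]))
time_s: 4.83
tcp_pos: [0.5253, -0.0233, 0.1589]
tool_rot: [0.695, 0.13, 0.695, -0.13]
contact_force: [1.5, -0.7, -0.9]
grip_width: 0.0245
time_s: 5.25
tcp_pos: [0.5013, -0.223, 0.1589]
tool_rot: [0.695, 0.13, 0.695, -0.13]
contact_force: [1.4, -0.9, -1.6]
grip_width: 0.0238
time_s: 5.67
tcp_pos: [0.491, -0.3038, 0.1586]
tool_rot: [0.694, 0.131, 0.695, -0.13]
contact_force: [0.1, 0.6, -1.6]
grip_width: 0.0239
[ 0.49177289 -0.30221499  0.1586881 ]
to felt tool mm [ -0.02844784 -14.27838572   6.84099703]
```

View pics/w5.png

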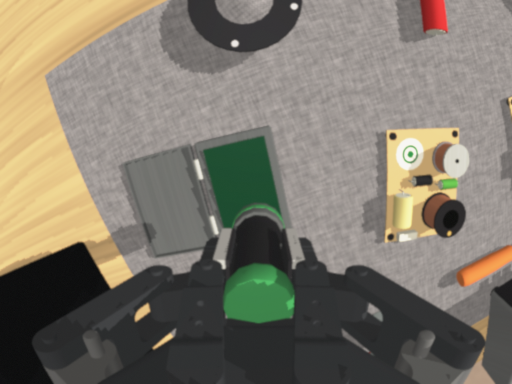

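View pics/w4c.png

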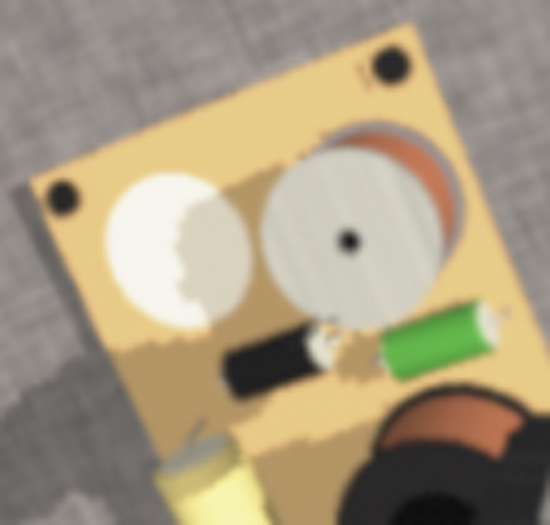

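The stamp is near the felt, whose top-end corners show at (202,150) and (266,137). I'll check those against the overhead estimate. The 37 mm field y figure from before came from a pose read after the arm had moved on, so I'll re-measure it at rest.

```bash
python3 - <<'E'
from m import *
im=cv2.imread("pics/w5.png"); c=ctrl.get_calibration("wrist")
A,B=[fish(p,c,.014) for p in ((203,150),(267,137))]; print(A,B,np.linalg.norm(A-B))
u=(B-A)/np.linalg.norm(B-A); n=np.array([-u[1],u[0],0]); n*=np.sign(n[0]); ctr=(A+B)/2+.048*n; print("felt centre",ctr)
t=ctrl.read_state()["tcp_pos"]; print(t,to_tool(np.r_[ctr[:2],t[2]]-t))
E
```

```text
[ 0.44303181 -0.34035501  0.014     ] [ 0.45394272 -0.27943016  0.014     ] 0.061894147627822346
felt centre [ 0.49573556 -0.31835419  0.014     ]
[ 0.49177289 -0.30221499  0.1586881 ] [ -0.03147988 -13.62147422   9.52002559]
```

```bash
python3 -m inch '[{"xyz":[0,-14,8],"turn":0,"fingers":1},{"xyz":[20,0,0],"turn":0,"fingers":1},{"xyz":[30,0,0],"turn":0,"fingers":1},{"xyz":[20,0,0],"turn":0,"fingers":1},{"xyz":[10,0,0],"turn":0,"fingers":1}]';  python3 -m inch '[{"xyz":[0,0,0],"turn":0,"fingers":1},{"xyz":[0,0,0],"turn":0,"fingers":1},{"xyz":[0,0,0],"turn":0,"fingers":1}]'
```

```text
time_s: 6.13
tcp_pos: [0.4935, -0.3158, 0.0765]
tool_rot: [0.694, 0.13, 0.697, -0.128]
contact_force: [-0.5, 0.1, -0.5]
grip_width: 0.0237
time_s: 6.38
tcp_pos: [0.4958, -0.3194, 0.0806]
tool_rot: [0.696, 0.129, 0.694, -0.13]
contact_force: [0.4, 0.2, -0.8]
grip_width: 0.0241
```

```bash
python3 -m inch '[{"xyz":[6,0,0],"turn":0,"fingers":1},{"xyz":[4,0,0],"turn":0,"fingers":1},{"xyz":[3,0,0],"turn":0,"fingers":1},{"xyz":[0,0,0],"turn":0,"fingers":1},{"xyz":[0,0,0],"turn":0,"fingers":1}]';  python3 -m inch '[{"xyz":[3,0,0],"turn":0,"fingers":1},{"xyz":[0,0,0],"turn":0,"fingers":1},{"xyz":[0,0,0],"turn":0,"fingers":1}]'
```

```text
time_s: 6.8
tcp_pos: [0.4952, -0.3201, 0.0669]
tool_rot: [0.696, 0.13, 0.695, -0.13]
contact_force: [0.5, 0.1, 3.8]
grip_width: 0.0236
time_s: 7.05
tcp_pos: [0.4951, -0.3201, 0.0639]
tool_rot: [0.696, 0.13, 0.695, -0.13]
contact_force: [0.0, 0.8, 4.6]
grip_width: 0.0241
```

```bash
python3 -m inch '[{"xyz":[1.5,0,0],"turn":0,"fingers":1},{"xyz":[0,0,0],"turn":0,"fingers":1},{"xyz":[0,0,0],"turn":0,"fingers":1},{"xyz":[0,0,0],"turn":0,"fingers":1},{"xyz":[0,0,0],"turn":0,"fingers":1}]'; python3 - <<'E'
from m import *
im,d=ctrl.grab_frame("wrist"); cv2.imwrite("pics/w6.png",im)
im2,d=ctrl.grab_frame("scene"); cv2.imwrite("pics/s6.png",cv2.resize(im2[80:180,100:230],None,fx=5,fy=5))
s=ctrl.read_state(); print(s["tcp_pos"],s["contact_force"],s["tool_rot"])
E
```

```text
time_s: 7.47
tcp_pos: [0.4952, -0.3202, 0.0626]
tool_rot: [0.696, 0.13, 0.694, -0.13]
contact_force: [1.2, -1.1, 5.6]
grip_width: 0.024
[ 0.49521474 -0.32017156  0.06260799] [0.26525785 0.40296326 6.53149472] [ 0.69563453  0.12980657  0.69446382 -0.13024155]
```

View pics/w6.png

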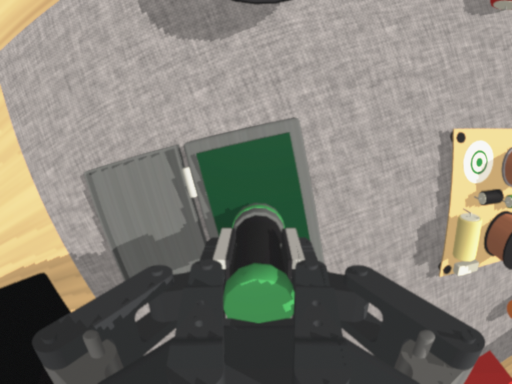

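View pics/s6.png

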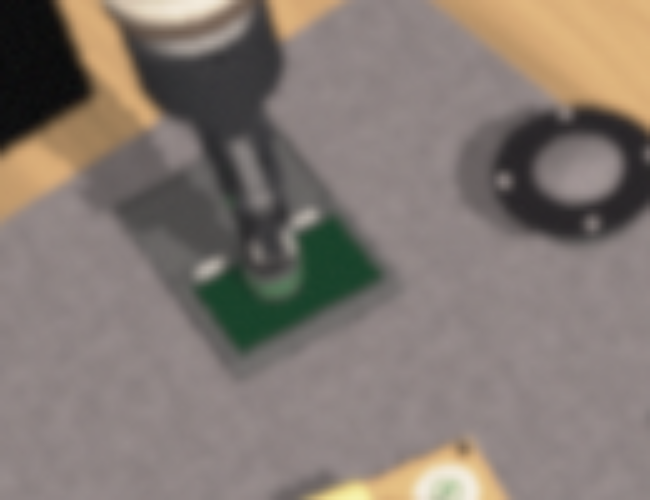

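The die is mid-felt at about 6–7 N and held. Now I lift straight off and go over to the field.

```bash
python3 -m inch '[{"xyz":[-4,0,0],"turn":0,"fingers":1},{"xyz":[-14,0,0],"turn":0,"fingers":1},{"xyz":[-24,0,0],"turn":0,"fingers":1},{"xyz":[-28,0,0],"turn":0,"fingers":1},{"xyz":[-20,0,0],"turn":0,"fingers":1}]'; python3 -m inch '[{"xyz":[0,20,-6],"turn":0,"fingers":1},{"xyz":[0,35,-10],"turn":0,"fingers":1},{"xyz":[0,40,-12],"turn":0,"fingers":1},{"xyz":[0,40,-12],"turn":0,"fingers":1},{"xyz":[0,40,-12],"turn":0,"fingers":1}]'; python3 -m inch '[{"xyz":[0,40,-12],"turn":0,"fingers":1},{"xyz":[0,40,-12],"turn":0,"fingers":1},{"xyz":[0,40,-12],"turn":0,"fingers":1},{"xyz":[0,38,-11],"turn":0,"fingers":1},{"xyz":[0,25,-6],"turn":0,"fingers":1}]'; python3 -m inch '[{"xyz":[0,0,0],"turn":0,"fingers":1},{"xyz":[0,0,0],"turn":0,"fingers":1},{"xyz":[0,0,0],"turn":0,"fingers":1},{"xyz":[0,0,0],"turn":0,"fingers":1}]'
cat > look.py <<'E'
from m import *
import sys
n=sys.argv[1]
for i in range(2):
    c=ctrl.get_calibration("wrist"); t=ctrl.read_state()["tcp_pos"]; im,d=ctrl.grab_frame("wrist")
cv2.imwrite(f"pics/{n}.png",im); np.save(n+".npy",d); np.savez(n+"c.npz",T=c["world_from_camera"],t=t); print(t,ctrl.read_state()["tcp_pos"])
E
python3 look.py w7
```

```text
time_s: 7.98
tcp_pos: [0.4938, -0.3194, 0.1528]
tool_rot: [0.695, 0.13, 0.695, -0.13]
contact_force: [-0.3, -1.0, -0.7]
grip_width: 0.0238
time_s: 8.4
tcp_pos: [0.5078, -0.1364, 0.1512]
tool_rot: [0.694, 0.13, 0.696, -0.13]
contact_force: [0.9, -0.0, -1.2]
grip_width: 0.0238
time_s: 8.82
tcp_pos: [0.5244, 0.0564, 0.1513]
tool_rot: [0.695, 0.129, 0.696, -0.128]
contact_force: [-0.3, -0.8, -0.7]
grip_width: 0.0239
time_s: 9.15
tcp_pos: [0.5252, 0.0495, 0.1512]
tool_rot: [0.694, 0.13, 0.695, -0.131]
contact_force: [1.1, -0.5, -0.5]
grip_width: 0.0237
[0.52544352 0.0494701  0.15138484] [0.52557132 0.04962883 0.15149515]
```

View pics/w7.png

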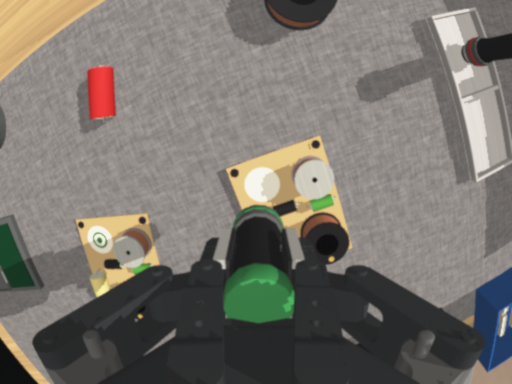

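The field is fully visible at (262,184). I'll measure it, together with the stamp's axis relative to the TCP.

```bash
cat > f.py <<'E'
from m import *
import sys
n=sys.argv[1]; box=list(map(int,sys.argv[2].split(",")))
im=cv2.imread(f"pics/{n}.png"); d=np.load(n+".npy"); c=dict(ctrl.get_calibration("wrist")); z=np.load(n+"c.npz"); c["world_from_camera"]=z["T"]; t=z["t"]
m,p,st=blob(im,box,lambda h,s,v:(s<60)&(v>150)); ys,xs=np.nonzero(m)
cn=max(cv2.findContours(m.astype(np.uint8),0,1)[0],key=cv2.contourArea)[:,0,:]
W=np.array([fish(q+np.array(box)[[0,2]],c,.008)[:2] for q in cn]); 
(cx,cy),r=cv2.minEnclosingCircle((W*1000).astype(np.float32))
e=cv2.fitEllipse((W*1000).astype(np.float32)); print("px",p,st,"centroid",fish(p,c,.008)[:2],"mincircle",cx,cy,r,"ell",e)
dv=d[int(p[1]),int(p[0])]; print("depth check",fish(p,c,depth=dv))
# knob
ks=[]
m,p,st=blob(im,(215,300,255,325),lambda h,s,v:(h>50)&(h<90)&(s>110)&(v>60)); dk=d[int(p[1]),int(p[0])]; print("knob",p,st,fish(p,c,depth=dk))
ys,xs=np.mgrid[195:330,215:305]; P=np.array([fish((x,y),c,depth=d[y,x]) for x,y in zip(xs.ravel(),ys.ravel())]); 
np.save(n+"P.npy",P)
zt=t[2]-.0553; h=P[:,2]-zt
q=to_tool(P-t)
for lo,hi in ((.096,.104),(.06,.085),(.045,.06),(.029,.033),(.013,.029)):
    k=(h>lo)&(h<hi)&(abs(q[:,1])<18)&(abs(q[:,2])<25); 
    if k.sum(): print(lo,hi,k.sum(),"y",q[k,1].min(),q[k,1].max(),q[k,1].mean(),"z",q[k,2].min(),q[k,2].max(),q[k,2].mean())
print("tcp",t,"field-tcp tool",to_tool(np.r_[cx/1000,cy/1000,t[2]]-t))
E
python3 f.py w7 240,284,163,207
```

```text
px [261.60596708 183.98251029] [  4   4  36  35 972] centroid [0.52774814 0.05101369] mincircle 528.0652465820312 51.13351821899414 17.26620864868164 ell ((527.9769897460938, 50.93395233154297), (33.229034423828125, 33.771854400634766), 47.17635726928711)
depth check [0.52779192 0.05099865 0.00781562]
knob [258.6744186  294.09933965] [   9    8   71   60 3483] [0.52107509 0.0505336  0.19539239]
0.096 0.104 2869 y -16.445556622332134 15.817243620129526 -0.6182752085090214 z -12.378840219131822 10.230649359480301 -1.6678514874386996
0.06 0.085 2185 y -17.99693718529464 17.92480549726998 -0.1505330503584549 z -11.292490387423275 2.948433810841086 -7.208580493858781
0.045 0.06 736 y -17.91007936537618 17.504480329769116 -0.5939160717614455 z -10.863014067430887 4.1493622121904155 -6.179262141896622
0.029 0.033 295 y -15.501842308714313 13.526439457255599 -0.8099609332790397 z -11.069322606170957 9.925833810166232 -5.49123107006323
0.013 0.029 481 y -16.814615154343123 14.982923806575826 -0.7748040205655516 z -11.615165018821846 2.11315480676721 -7.977042905737935
tcp [0.52544352 0.0494701  0.15138484] field-tcp tool [-0.00340233  2.50352363  1.83650627]
```

```bash
python3 -m inch '[{"xyz":[15,2,2],"turn":0,"fingers":1},{"xyz":[25,0,0],"turn":0,"fingers":1},{"xyz":[20,0,0],"turn":0,"fingers":1},{"xyz":[10,0,0],"turn":0,"fingers":1},{"xyz":[6,0,0],"turn":0,"fingers":1}]'; python3 -m inch '[{"xyz":[0,0,0],"turn":0,"fingers":1},{"xyz":[0,0,0],"turn":0,"fingers":1},{"xyz":[0,0,0],"turn":0,"fingers":1}]'; python3 look.py w8; python3 - <<'E'
import cv2
im=cv2.imread("pics/w8.png"); cv2.imwrite("pics/w8c.png",cv2.resize(im[120:250,190:350],None,fx=5,fy=4.6,interpolation=cv2.INTER_CUBIC))
E
```

```text
time_s: 9.67
tcp_pos: [0.5273, 0.0514, 0.0743]
tool_rot: [0.694, 0.13, 0.696, -0.131]
contact_force: [-0.2, 0.2, -1.2]
grip_width: 0.0239
time_s: 9.92
tcp_pos: [0.5295, 0.0526, 0.0768]
tool_rot: [0.696, 0.13, 0.694, -0.13]
contact_force: [0.4, 0.3, -0.9]
grip_width: 0.0236
[0.52948587 0.05269368 0.07694428] [0.52940586 0.05270836 0.07689884]
```

View pics/w8c.png

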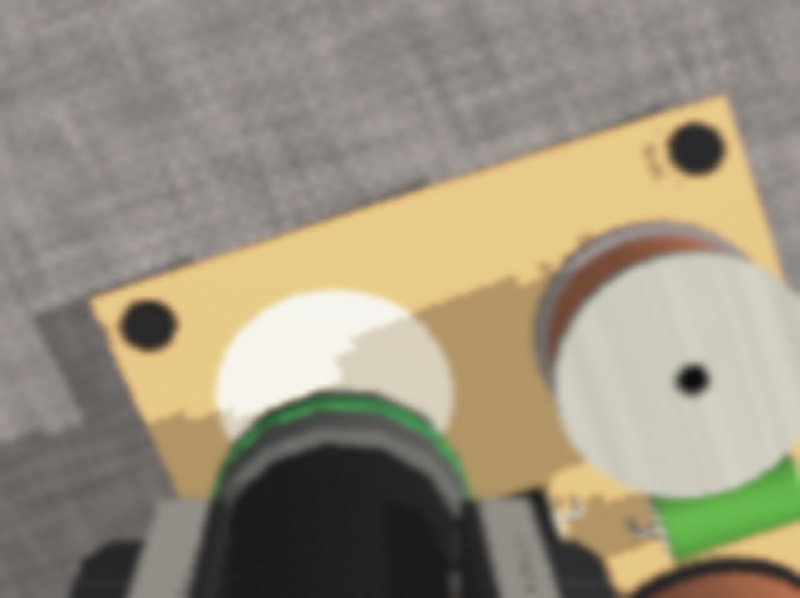

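```bash
python3 f.py w8 225,290,170,206 | tail -7; python3 - <<'E'
from m import *
c=dict(ctrl.get_calibration("wrist"));z=np.load("w8c.npz");c["world_from_camera"]=z["T"];t=z["t"]
zf=t[2]-.0553
for row in (205,206,207):
  for h in (.012,.031): 
    print(row,h,to_tool(fish((258.5,row),c,zf+h)-t))
# fit field circle using the visible arc: rim points in tool coords
im=cv2.imread("pics/w8.png"); hsv=cv2.cvtColor(im,cv2.COLOR_BGR2HSV).astype(int)
pts=[]
for col in range(236,280):
    colm=[r for r in range(172,206) if hsv[r,col,1]<60 and hsv[r,col,2]>150]
    if colm and 237<col<278: pts.append(to_tool(fish((col,colm[0]-.5),c,.008)-t)[1:])
pts=np.array(pts)
from scipy.optimize import least_squares
s=least_squares(lambda p:np.hypot(*(pts-p).T)-17,[0,0],loss="soft_l1"); print("field centre rel tcp (y,z) mm",s.x,np.abs(s.fun).mean())
E
```

```text
knob [258.55069124 294.14775346] [   9    8   71   60 3472] [0.52523435 0.05351773 0.12053532]
0.096 0.104 2849 y -16.51635199236333 15.845354924374648 -0.6621843688470892 z -12.204064572735016 10.126734040527305 -1.6186924305034525
0.06 0.085 2193 y -17.990447417470325 17.784064869583684 -0.10911863015394993 z -11.186666937886228 3.958672438454342 -7.2175859381040715
0.045 0.06 728 y -17.924653644475555 17.44814815679332 -0.6790831843769876 z -11.226786600854572 4.56403714119063 -6.175539863896967
0.029 0.033 291 y -14.905682785970075 12.995392387520042 -0.686867685305418 z -11.151071892575159 9.759506685788043 -5.60736644245756
0.013 0.029 480 y -17.11651133309643 14.912373006209734 -0.7620221589225135 z -11.801236543631381 1.8239905586756666 -7.957070394947588
tcp [0.52948587 0.05269368 0.07694428] field-tcp tool [-0.0057163  -2.01905936 -2.07627797]
205 0.012 [43.28108575 -0.651699   -9.93902647]
205 0.031 [ 24.26946988  -0.66892316 -16.18190256]
206 0.012 [43.28230748 -0.65204986 -9.27902239]
206 0.031 [ 24.27056025  -0.66923631 -15.59285917]
207 0.012 [43.28353195 -0.65240059 -8.61753308]
207 0.031 [ 24.27165308  -0.66954932 -15.00249022]
field centre rel tcp (y,z) mm [-2.40733227 -1.2594553 ] 0.9498066633864095
```

```bash
python3 -m inch '[{"xyz":[0,-1.6,-1.3],"turn":0,"fingers":1},{"xyz":[3,0,0],"turn":0,"fingers":1},{"xyz":[3,0,0],"turn":0,"fingers":1},{"xyz":[2,0,0],"turn":0,"fingers":1},{"xyz":[0,0,0],"turn":0,"fingers":1}]'; python3 -m inch '[{"xyz":[0,0,0],"turn":0,"fingers":1},{"xyz":[0,0,0],"turn":0,"fingers":1},{"xyz":[0,0,0],"turn":0,"fingers":1}]'; python3 look.py w9;  python3 - <<'E'
import cv2
im=cv2.imread("pics/w9.png"); cv2.imwrite("pics/w9c.png",cv2.resize(im[140:240,200:320],None,fx=6,fy=6,interpolation=cv2.INTER_CUBIC))
E
```

```text
time_s: 10.43
tcp_pos: [0.5262, 0.0516, 0.0672]
tool_rot: [0.695, 0.13, 0.695, -0.13]
contact_force: [-0.2, 0.8, -0.7]
grip_width: 0.0235
time_s: 10.68
tcp_pos: [0.5267, 0.0517, 0.0678]
tool_rot: [0.695, 0.13, 0.695, -0.13]
contact_force: [-0.1, -1.0, -2.4]
grip_width: 0.0241
[0.5267626  0.05165043 0.06782424] [0.52673918 0.05165782 0.06783611]
```

View pics/w9c.png

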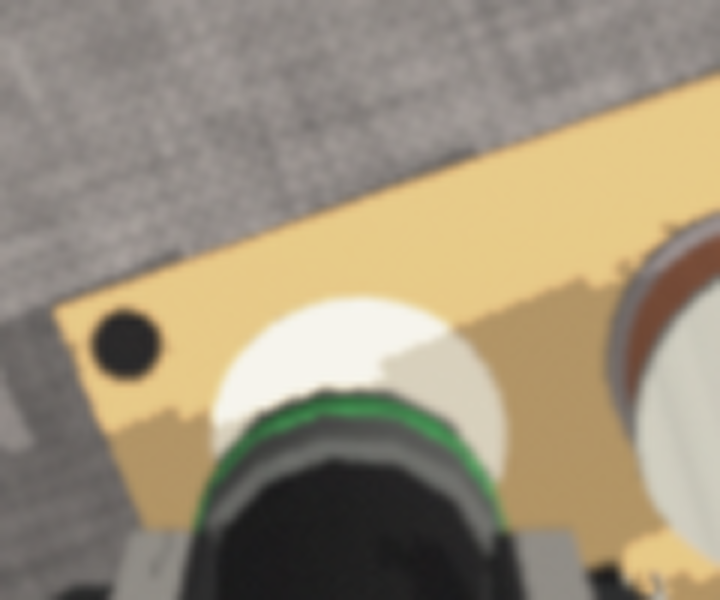

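The die hovers about 4.5 mm over the field. The field's centre sits about 1.4 mm to the right of the stamp's axis, so I'll apply that correction and press gently.

```bash
python3 -m inch '[{"xyz":[0,0.9,0.8],"turn":0,"fingers":1},{"xyz":[0,0,0],"turn":0,"fingers":1},{"xyz":[0,0,0],"turn":0,"fingers":1},{"xyz":[2,0,0],"turn":0,"fingers":1},{"xyz":[1,0,0],"turn":0,"fingers":1}]'; python3 -m inch '[{"xyz":[1,0,0],"turn":0,"fingers":1},{"xyz":[1,0,0],"turn":0,"fingers":1},{"xyz":[1,0,0],"turn":0,"fingers":1},{"xyz":[1,0,0],"turn":0,"fingers":1},{"xyz":[0,0,0],"turn":0,"fingers":1}]'; python3 -c "
from m import *
s=ctrl.read_state();print(s['tcp_pos'],s['contact_force'])"
```

```text
time_s: 11.2
tcp_pos: [0.5277, 0.0521, 0.0646]
tool_rot: [0.695, 0.13, 0.695, -0.13]
contact_force: [-0.1, -0.6, -2.1]
grip_width: 0.0241
time_s: 11.62
tcp_pos: [0.528, 0.052, 0.0609]
tool_rot: [0.695, 0.13, 0.695, -0.13]
contact_force: [-0.8, -0.6, 2.9]
grip_width: 0.0238
[0.52795706 0.05200964 0.06088448] [-0.80811028 -0.64825363  2.91325368]
```

```bash
python3 -m inch '[{"xyz":[1,0,0],"turn":0,"fingers":1},{"xyz":[1,0,0],"turn":0,"fingers":1},{"xyz":[0.5,0,0],"turn":0,"fingers":1},{"xyz":[0,0,0],"turn":0,"fingers":1},{"xyz":[0,0,0],"turn":0,"fingers":1}]'; python3 -m inch '[{"xyz":[0,0,0],"turn":0,"fingers":1},{"xyz":[0,0,0],"turn":0,"fingers":1},{"xyz":[0,0,0],"turn":0,"fingers":1},{"xyz":[0,0,0],"turn":0,"fingers":1},{"xyz":[0,0,0],"turn":0,"fingers":1}]'
```

```text
time_s: 12.03
tcp_pos: [0.5281, 0.052, 0.0585]
tool_rot: [0.695, 0.13, 0.695, -0.13]
contact_force: [-0.3, -0.6, 4.7]
grip_width: 0.0238
time_s: 12.45
tcp_pos: [0.528, 0.052, 0.0585]
tool_rot: [0.695, 0.13, 0.695, -0.13]
contact_force: [-0.3, -2.7, 4.5]
grip_width: 0.0237
```

```bash
python3 -m inch '[{"xyz":[0.8,0,0],"turn":0,"fingers":1},{"xyz":[0,0,0],"turn":0,"fingers":1},{"xyz":[0,0,0],"turn":0,"fingers":1},{"xyz":[0,0,0],"turn":0,"fingers":1},{"xyz":[0,0,0],"turn":0,"fingers":1}]'; python3 -m inch '[{"xyz":[0,0,0],"turn":0,"fingers":1},{"xyz":[0,0,0],"turn":0,"fingers":1}]'; python3 -m inch '[{"xyz":[-1,0,0],"turn":0,"fingers":1},{"xyz":[-2,0,0],"turn":0,"fingers":1},{"xyz":[-2,0,0],"turn":0,"fingers":1},{"xyz":[-3,0,0],"turn":0,"fingers":1},{"xyz":[-4,0,0],"turn":0,"fingers":1}]';python3 -m inch '[{"xyz":[-10,0,0],"turn":0,"fingers":1},{"xyz":[-20,0,0],"turn":0,"fingers":1},{"xyz":[-30,0,0],"turn":0,"fingers":1},{"xyz":[-28,0,0],"turn":0,"fingers":1},{"xyz":[0,0,0],"turn":0,"fingers":1}]'; python3 look.py w10;  python3 - <<'E'
import cv2
im=cv2.imread("pics/w10.png"); cv2.imwrite("pics/w10c.png",cv2.resize(im[140:240,200:320],None,fx=6,fy=6,interpolation=cv2.INTER_CUBIC))
E
```

```text
time_s: 12.87
tcp_pos: [0.528, 0.052, 0.0577]
tool_rot: [0.695, 0.13, 0.695, -0.13]
contact_force: [-0.4, -0.8, 5.6]
grip_width: 0.0237
time_s: 13.03
tcp_pos: [0.528, 0.0521, 0.0577]
tool_rot: [0.695, 0.13, 0.695, -0.13]
contact_force: [0.4, -1.1, 6.2]
grip_width: 0.0242
time_s: 13.45
tcp_pos: [0.5269, 0.0525, 0.0691]
tool_rot: [0.694, 0.13, 0.696, -0.13]
contact_force: [-1.1, 0.5, -0.7]
grip_width: 0.0241
time_s: 13.87
tcp_pos: [0.5313, 0.0531, 0.1633]
tool_rot: [0.698, 0.131, 0.692, -0.129]
contact_force: [0.9, 1.0, 0.0]
grip_width: 0.0238
[0.53011317 0.05285251 0.16101728] [0.52855149 0.0524229  0.15906479]
```

View pics/w10c.png

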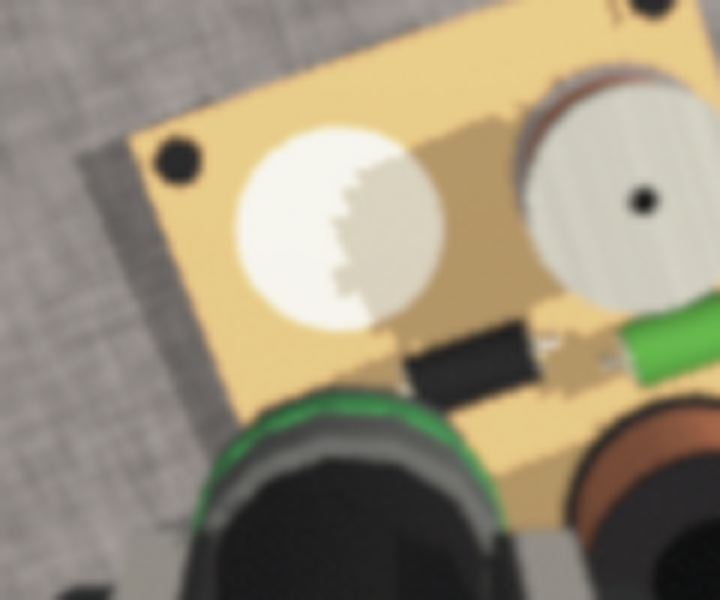

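No mark shows on the field, so either the simulator doesn't draw prints or the print failed. The measured data (5.8–7 N, at rest, centred) are within limits, so I'll check the board pose and centring once more before deciding.

```bash
python3 -m inch '[{"xyz":[0,0,0],"turn":0,"fingers":1},{"xyz":[0,0,0],"turn":0,"fingers":1},{"xyz":[0,0,0],"turn":0,"fingers":1}]'; python3 look.py w11; python3 f.py w11 236,280,158,200; python3 - <<'E'
from m import *
im,d=ctrl.grab_frame("scene"); cv2.imwrite("pics/s11.png",cv2.resize(im[150:290,140:280],None,fx=4,fy=4,interpolation=cv2.INTER_CUBIC))
E
```

```text
time_s: 14.22
tcp_pos: [0.5266, 0.0521, 0.1562]
tool_rot: [0.694, 0.13, 0.696, -0.13]
contact_force: [0.0, -0.0, -2.2]
grip_width: 0.0238
[0.52680057 0.05208722 0.15627366] [0.52697436 0.05211449 0.15641395]
px [258.53978495 182.71182796] [  6   8  35  34 930] centroid [0.5277559 0.0510273] mincircle 528.0030517578125 50.97762680053711 17.155738830566406 ell ((527.9635009765625, 50.958160400390625), (33.0726203918457, 33.44839096069336), 54.37451171875)
depth check [0.52815828 0.05087154 0.00623628]
knob [258.66282753 294.17938382] [   9    8   71   60 3473] [0.52308876 0.0528514  0.19938579]
0.096 0.104 2872 y -16.504273526921214 15.910917785040688 -0.649888133082366 z -12.130153183031599 10.466563861769206 -1.7140016830187736
0.06 0.085 2203 y -17.997482211415537 17.938726333443643 -0.0849960466359726 z -11.243646316454535 3.4890252833655384 -7.267985653139353
0.045 0.06 733 y -17.99649245533983 17.508150929281495 -0.6688853521636493 z -10.972918336405543 3.310672704070731 -6.273890754835302
0.029 0.033 305 y -14.886067204225427 12.947035381552736 -0.5283045034230599 z -11.399828574308817 9.219932509332859 -5.917708350285329
0.013 0.029 480 y -16.89803596165939 14.943604993779598 -0.9078978406533912 z -12.07785515743507 10.514276718963137 -8.208266427966485
tcp [0.52680057 0.05208722 0.15627366] field-tcp tool [-0.00262691 -0.60012265  1.52217551]
```

View pics/s11.png

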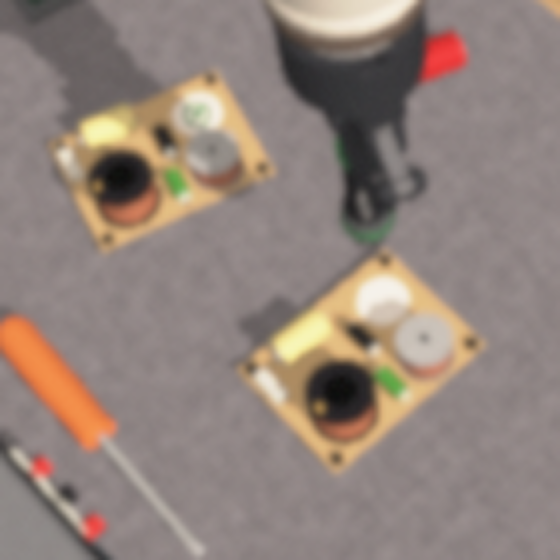

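The board hasn't moved: its field is still at (528.0, 51.0) mm. The press was centred within about 1 mm with 5.8–7 N for over a second, so rendering seems not to show prints. I won't double-print. Back to the tray.

```bash
python3 -m inch '[{"xyz":[0,20,-5],"turn":0,"fingers":1},{"xyz":[0,35,-8],"turn":0,"fingers":1},{"xyz":[0,40,-9],"turn":0,"fingers":1},{"xyz":[0,40,-9],"turn":0,"fingers":1},{"xyz":[0,40,-9],"turn":0,"fingers":1}]'; python3 -m inch '[{"xyz":[0,40,-9],"turn":0,"fingers":1},{"xyz":[0,30,-8],"turn":0,"fingers":1},{"xyz":[0,16,-4],"turn":0,"fingers":1},{"xyz":[0,0,0],"turn":0,"fingers":1},{"xyz":[0,0,0],"turn":0,"fingers":1}]'; python3 -m inch '[{"xyz":[15,0,0],"turn":0,"fingers":1},{"xyz":[25,0,0],"turn":0,"fingers":1},{"xyz":[25,0,0],"turn":0,"fingers":1},{"xyz":[15,0,0],"turn":0,"fingers":1},{"xyz":[8,0,0],"turn":0,"fingers":1}]';  python3 -m inch '[{"xyz":[0,0,0],"turn":0,"fingers":1},{"xyz":[0,0,0],"turn":0,"fingers":1},{"xyz":[0,0,0],"turn":0,"fingers":1}]'; python3 look.py w12
```

```text
time_s: 14.78
tcp_pos: [0.5537, 0.2312, 0.1571]
tool_rot: [0.695, 0.13, 0.695, -0.13]
contact_force: [0.5, -0.1, -1.4]
grip_width: 0.0235
time_s: 15.2
tcp_pos: [0.5642, 0.319, 0.1565]
tool_rot: [0.695, 0.129, 0.696, -0.129]
contact_force: [-1.1, -0.4, -1.1]
grip_width: 0.0238
time_s: 15.62
tcp_pos: [0.5641, 0.3138, 0.0664]
tool_rot: [0.694, 0.129, 0.696, -0.132]
contact_force: [-1.0, -0.8, -0.9]
grip_width: 0.0241
time_s: 15.87
tcp_pos: [0.5663, 0.3175, 0.0708]
tool_rot: [0.696, 0.131, 0.694, -0.13]
contact_force: [0.2, -0.2, -0.8]
grip_width: 0.0238
[0.56636263 0.31782539 0.07108644] [0.56626107 0.31795186 0.07108053]
```

View pics/w12.png

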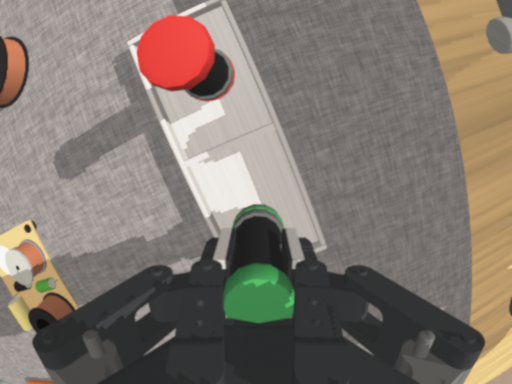

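The stamp is back over its own compartment. I'll lower it to light contact and open.

```bash
python3 -m inch '[{"xyz":[5,0,0],"turn":0,"fingers":1},{"xyz":[4,0,0],"turn":0,"fingers":1},{"xyz":[3,0,0],"turn":0,"fingers":1},{"xyz":[0,0,0],"turn":0,"fingers":1},{"xyz":[0,0,0],"turn":0,"fingers":1}]'; python3 -m inch '[{"xyz":[0,0,0],"turn":0,"fingers":1},{"xyz":[0,0,0],"turn":0,"fingers":1}]'
```

```text
time_s: 16.38
tcp_pos: [0.5655, 0.3177, 0.0578]
tool_rot: [0.695, 0.13, 0.695, -0.13]
contact_force: [0.2, -0.1, 3.1]
grip_width: 0.0237
time_s: 16.55
tcp_pos: [0.5655, 0.3177, 0.0579]
tool_rot: [0.695, 0.13, 0.695, -0.13]
contact_force: [0.5, -0.8, 2.0]
grip_width: 0.0237
```

```bash
python3 -m inch '[{"xyz":[-1,0,0],"turn":0,"fingers":1},{"xyz":[0,0,0],"turn":0,"fingers":1},{"xyz":[0,0,0],"turn":0,"fingers":0.6},{"xyz":[0,0,0],"turn":0,"fingers":0.3},{"xyz":[0,0,0],"turn":0,"fingers":0}]' 20; python3 -m inch '[{"xyz":[0,0,0],"turn":0,"fingers":0},{"xyz":[0,0,0],"turn":0,"fingers":0},{"xyz":[0,0,0],"turn":0,"fingers":0},{"xyz":[0,0,0],"turn":0,"fingers":0},{"xyz":[0,0,0],"turn":0,"fingers":0}]'; python3 look.py w13
```

```text
time_s: 16.97
tcp_pos: [0.5647, 0.3174, 0.058]
tool_rot: [0.695, 0.13, 0.695, -0.13]
contact_force: [-0.3, -0.6, -0.6]
grip_width: 0.057
time_s: 17.38
tcp_pos: [0.5652, 0.3176, 0.0584]
tool_rot: [0.695, 0.13, 0.695, -0.13]
contact_force: [0.6, -0.2, -0.4]
grip_width: 0.0851
[0.56520991 0.3175525  0.05848764] [0.56517456 0.31757911 0.05848322]
```

View pics/w13.png

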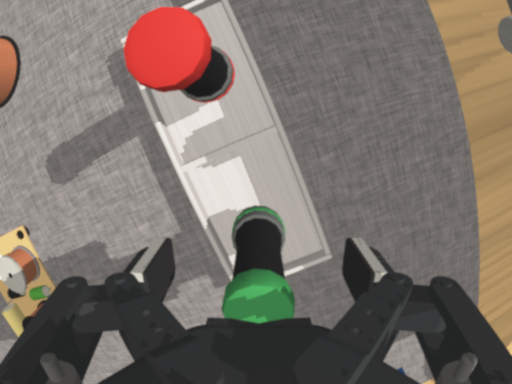

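Released, and the stamp stands upright. Now I back straight up and check.

```bash
python3 -m inch '[{"xyz":[-10,0,0],"turn":0,"fingers":0},{"xyz":[-25,0,0],"turn":0,"fingers":0},{"xyz":[-35,0,0],"turn":0,"fingers":0},{"xyz":[-40,0,0],"turn":0,"fingers":0},{"xyz":[-40,0,0],"turn":0,"fingers":0}]'; python3 -m inch '[{"xyz":[-20,0,0],"turn":0,"fingers":0},{"xyz":[0,0,0],"turn":0,"fingers":0},{"xyz":[0,0,0],"turn":0,"fingers":0},{"xyz":[0,0,0],"turn":0,"fingers":0},{"xyz":[0,0,0],"turn":0,"fingers":0}]'; python3 look.py w14
python3 - <<'E'
from m import *
im=cv2.imread("pics/w14.png"); d=np.load("w14.npy"); c=dict(ctrl.get_calibration("wrist")); c["world_from_camera"]=np.load("w14c.npz")["T"]
g=lambda h,s,v:(h>50)&(h<90)&(s>110)&(v>100)
m,p,st=blob(im,(225,295,150,230),g); print("green knob",p,st,fish(p,c,.104),fish(p,c,depth=d[int(p[1]),int(p[0])]))
a,_=ctrl.grab_frame("scene"); cv2.imwrite("pics/s14.png",a)
E
```

```text
time_s: 17.9
tcp_pos: [0.5646, 0.3174, 0.2104]
tool_rot: [0.695, 0.13, 0.695, -0.13]
contact_force: [0.3, 0.5, 0.6]
grip_width: 0.0849
time_s: 18.32
tcp_pos: [0.5643, 0.3169, 0.2269]
tool_rot: [0.694, 0.129, 0.696, -0.131]
contact_force: [-0.3, 0.7, -0.9]
grip_width: 0.0854
[0.56422204 0.3168881  0.22670982] [0.5643229  0.31699451 0.22673864]
green knob [259.81240768 191.77548006] [ 21  27  29  30 677] [0.56754047 0.3159271  0.104     ] [0.5677089  0.31586392 0.10335174]
```

View pics/w14.png

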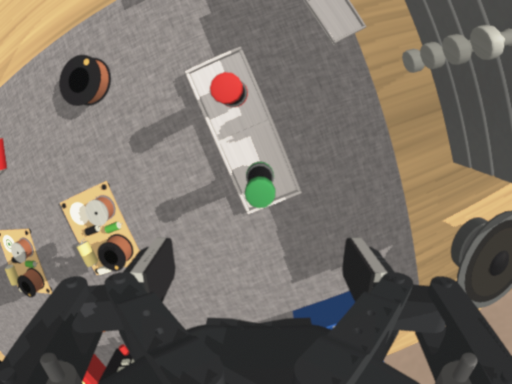

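View pics/s14.png

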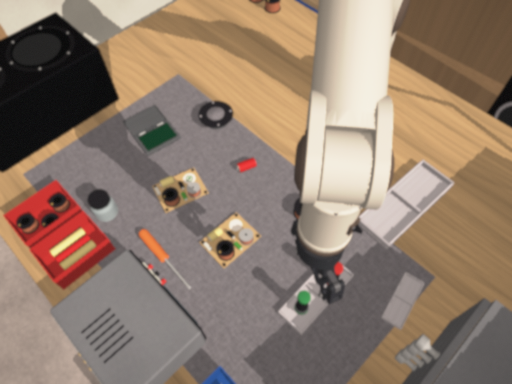

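```bash
python3 -c "
from station import ctrl
s=ctrl.read_state();print(s['time_s'],s['contact_force']);print(ctrl.sign_off())"
```

```text
18.4667 [ 0.14024825  0.49632604 -0.89039654]
the job is handed in; nothing more can be done
None
```

I stamped the blank field with the green-topped stamp, put it back upright in its own compartment, let go and handed the job in at 18.5 s. The printed mark itself never showed in any picture.

- **Inking:** I pressed the die near the middle of the felt with about 6–7.5 N. The last reading there was 6.5 N before adding the stamp's own weight.
- **Print:** I pressed the field with an estimated 5.8–7 N for about 1.2 s, upright, then lifted straight off. The die was roughly 1 mm from the field's centre by the wrist camera.
- **Last checks:**
  - The blank board's field measured (528, 51) mm both before and after the print.
  - The stamp stands upright about 5 mm from where it started.
  - The red stamp, the marked board and the other things looked unmoved in the last pictures.
  - The open gripper was about 11 cm above the green stamp's knob.
- **What disagreed:**
  - No print showed on the field after lifting. I took this to mean the simulator doesn't draw prints, and did not press a second time.
  - The stamp's position in the grip differed by up to about 4 mm between my readings at pick-up and after release. The print's centring could therefore be off by a few millimetres, which I still expect to be inside the 6 mm limit.

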